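Feed a block to the cut mark with the telescoping stop and hold it for the saw

TASK

Lay the 105 mm hardwood block that lies just right of the cutting cradle flat in the cradle's trough, lengthwise, between the push pad and the saw slot, and let go of it. Then squeeze the red lock button in the arm's grip to release the telescoping stop, and run the arm out so that its pad pushes the block along until the brass pointer stands level with the white line of the red cursor on the scale, without running past it. Finish holding: keep the grip squeezed with the arm at the cursor and the block's end still against the pad, since the arm springs back if let go; leave the cursor and the other things on the bench as they are.

Things in the scene. Friction and masses are not known exactly. Their poses are not given: they have to be found in the camera images.
- cutting_cradle: Fixed cutting cradle: plywood base 112 x 436 mm (local x, y), top at z 18 mm; origin at bench height on the feed axis, which is local +y. A trough 51 mm wide (floor z 18) runs from y -50 to +204 mm between two fences (tops z 36; scale on the front one, at -x). The arm's tube lies at y -226 to -86 mm, top z 57 mm.
- bay (a point): Floor of the trough midway between the push pad (arm home) and the saw slot: local (0, 22.5, 18) mm of the cradle, axes as the cradle's. The bay is 125 mm long, the block 105 mm.
- saw_slot (a point): Where the saw slot crosses the feed axis, on the trough floor, 85 mm along +y from the cradle's origin; axes as the cradle's. Four steel guide pins, 8 mm thick, tops at z 71 mm, stand 6.5 mm before and behind it at x +-33.5 mm.
- stop_arm (a joint): Extension in m of the telescoping arm along the cradle's +y, 0 = home (locked as it starts), at most 0.105. When released a return spring pulls it home with about 4 N at home to 7 N at full stretch; it does not lock anywhere else.
- grip (a point): Middle of the grasp on the arm's upright black grip, 92 mm above the bench: red button's face 16 mm toward local -x (robot's side), rear rubber face 16 mm toward +x. Grip is 26 mm long in y, top at z 114. Take it from above, fingers closing along local x, one on the button, one on the rear face: 32 mm wide, 27 squeezed. Moves with the arm; axes as the cradle's.
- lock_button (a joint): Red lock button, 18 x 28 mm, on the grip's robot side; 0 = out, 0.005 m = fully in, pressed along local +x; spring 3 N at rest to 7 N fully in. Its tongue sits behind a catch at the arm's home place: the arm comes free once the button is 3 mm in.
- push_face (a point): On the face of the push pad (45 mm wide, z 22 to 59 mm), at trough floor height; the block lies at +y of it. Moves with the arm; axes as the cradle's.
- pointer (a point): Tip of the arm's brass pointer over the scale. Moves with the arm; axes as the cradle's.
- cursor_line (a point): White line across the red sliding cursor (10 mm long) on the scale, at the height of the pointer's tip; pointer and line are level when their y in the cradle's axes agree. The line is 50 to 95 mm along +y from the pointer's place with the arm home. The cursor slides stiffly: do not touch.
- workpiece: Loose hardwood block 46 x 105 x 50 mm (local x, y, z), about 0.16 kg, origin in the centre of its underside, local y its length. It lies flat just right of the cradle, nearer it than the two short offcuts and in front of a stack of longer stock. Either end may face the pad. In the trough its top stands at z 68 mm, 32 mm above the fences.
- folding_rule: Folded wooden rule, 203 mm, on the bench before the cradle. Leave it.
- offcut_a: Short wood offcut 45 x 62 x 58 mm, farther right. Leave it.
- offcut_b: Short wood offcut 50 x 66 x 55 mm, farther right. Leave it.

How it is judged:
By the outcome, as a careful person would: the job done as asked, in the order asked, and still so for the second after the job is handed in, while the arm keeps its last pose, push and grip.
It also fails if it takes over 51 s, if anything falls off the work surface, if the arm or the gripper's body presses on something with over 40 N, if the wrist force passes 120 N, or if a joint passes its speed limit or range.

ROBOT

A 6-joint arm with a two-finger parallel gripper is mounted at the origin on the work surface; the furniture and walls round the work are solid. World frame = base frame: x ahead of the robot, y to its left, z up, the work surface at z = 0. Lengths are in m, angles in rad, forces in N, time in s.
With the tool pointing down it reaches from about 0.425 to 1.125 m from the base axis. Payload 14.9 kg.
Tool frame: the origin (TCP) lies midway between the tips of the shut fingers; the grasp point (between the pads) lies 19 mm behind it (r.grip_depth is the distance from the TCP to the grasp point, in m); z points along the fingers, y is the direction in which the jaws open and shut (so a half turn about z gives the same grasp; the last joint's range is limited). The gripper opens to 91 mm and grips with 3 to 60 N. Pads are 32 mm wide; open, the fingers measure 118 mm over their backs; the gripper's body (76 mm by 178 mm) begins 60 mm behind the grasp point.
Start: joints at [-1.254, 0.379, 1.734, -0, 1.028, -0.033], TCP at [0.24, -0.658, 0.214] pointing down, gripper open.
Joint ranges: [-2.77, 2.77], [-0.74, 2.19], [0, 2.66], [-1.06, 4.2], [0.31, 2.87], [-3.08, 3.08]. Speed limits (rad/s): [1.89, 1.89, 2.39, 3.14, 3.14, 3.14].

INTERFACE

Orientations are given as a unit quaternion [w, x, y, z].
In Python, from workcell import sensors, viewer, r gives the robot as it stands.
- The arm moves only by the tool move_arm, never from a script. Its argument "deltas" is a list of rows, each an object of numbers: "x", "y", "z": the shift along the tool's x, y, z in m; "wx", "wy", "wz": the turn, a rotation vector about the tool's x, y, z in degrees; "grip": the opening, from 0 (shut) to 1 (fully open). In form: [{"x": .., "y": .., "z": .., "wx": .., "wy": .., "wz": .., "grip": ..}, ...]. A call has 1 to 8 rows; each row is the pose to reach, as a shift and turn from the pose commanded when the call began, along the tool's axes at that moment; what a row does not reach only later rows make up. A row lasts 1/12 s, in which the tool goes at most 41.7 mm and 7.16 degrees, less where a joint would pass 70% of its speed; a pose out of reach is approached as far as the arm can. A call with a gripper value outside its range is refused whole. The fingers move at their own pace and stop on an object; "force" is the grip in N (left out, the last holds). Time passes only in rows, so rows that repeat a pose let the fingers close. It gives the time, the measured TCP pose, the force and the opening at its end, in the units of the state.
- sensors.get_state(): the state, without advancing time (a new reading comes with each control period).
- viewer.read_camera(name): name is "scene" or "top" or "wrist"; returns a dict with "frame" (480x640x3 uint8, red, green, blue), "z_map" (480x640 float32, m along the optical axis (not along the pixel's ray), 0 where there is no reading), "fx", "fy", "cx", "cy" (pixels), "pose" (4x4, takes a point from camera to world coordinates). Camera axes: x right, y down, z forward; pixel columns grow to the right and rows downward; lengths in m; the calibration is good to about 2 mm. A picture is of the moment at which its call begins.
- r.sign_off(): hands the job in, once; it reports no verdict.
The state is a dict: "time_s": time; "q": joint angles; "joint_vel": joint speeds; "joint_torque": joint torques, N m; "position": TCP position; "eef_rot": TCP orientation; "force": force on the tool from outside, world axes, zero at the start; "wrist_torque": the same for the moment, N m; "opening": opening from 0.0 (shut) to 1.0 (fully open).
Only numpy, scipy, OpenCV 4.12 (cv2) and the standard library are available. Lean on these libraries where they do the work, as an engineer would, in place of code of your own. Each camera call takes 0.05 s, during which the arm holds its last target.

## Working session

There is one attempt and no reset: what is moved stays moved. The work goes in short steps, Python scripts to look and compute and a tool call to move; the robot and the scene stay as the last step left them, time stands still between calls to the robot, and variables do not carry over. Pictures are saved under pics/ and viewed, and the job is handed in when it is done.

Besides the shell and the picture viewer there is one more tool, called after "Call:" as a command line: name --argument value ..., lists and objects as JSON in quotes. move_arm: Moves the arm, as the interface text tells. Its arguments: {"type":"object","properties":{"deltas":{"type":"array"},"force":{"type":"number"}},"required":["deltas"]}

```bash
mkdir -p pics
cat > h.py <<'E'
import numpy as np,cv2,pickle
from workcell import sensors,viewer,r
def snap(name,tag):
    c=viewer.read_camera(name); pickle.dump(c,open(f'pics/{tag}.pkl','wb'))
    cv2.imwrite(f'pics/{tag}.png',c['frame'][:,:,::-1]); return c
def load(tag): return pickle.load(open(f'pics/{tag}.pkl','rb'))
def cloud(c):
    z=c['z_map'].astype(float); v,u=np.mgrid[0:z.shape[0],0:z.shape[1]]
    p=np.stack([(u-c['cx'])*z/c['fx'],(v-c['cy'])*z/c['fy'],z],-1)
    return p@c['pose'][:3,:3].T+c['pose'][:3,3]
def ray(c,u,v,z):
    d=c['pose'][:3,:3]@np.array([(u-c['cx'])/c['fx'],(v-c['cy'])/c['fy'],1]);o=c['pose'][:3,3]
    return o+d*(z-o[2])/d[2]
def crop(c,x0,y0,x1,y1,s,tag):
    cv2.imwrite(f'pics/{tag}.png',cv2.resize(c['frame'][y0:y1,x0:x1,::-1],None,fx=s,fy=s,interpolation=cv2.INTER_CUBIC))
E
python3 - <<'E'
from h import *
for n in ['scene','top','wrist']:
    c=snap(n,n+'0'); print(n,c['fx'],c['pose'].round(3).tolist())
s=sensors.get_state(); print(s)
E
```

```text
scene 549.5877599442503 [[0.741, -0.292, 0.604, -0.161], [-0.671, -0.31, 0.673, -0.866], [-0.009, -0.905, -0.426, 0.526], [0.0, 0.0, 0.0, 1.0]]
top 491.1636916754812 [[-0.015, -0.99, 0.143, 0.364], [-1.0, 0.015, -0.003, -0.159], [0.001, -0.143, -0.99, 1.019], [0.0, 0.0, 0.0, 1.0]]
wrist 384.552972539635 [[0.342, -0.901, -0.267, 0.316], [-0.94, -0.328, -0.096, -0.629], [-0.001, 0.284, -0.959, 0.383], [0.0, 0.0, 0.0, 1.0]]
{'time_s': 0.15, 'q': array([-1.25431844e+00,  3.79306255e-01,  1.73465234e+00, -1.91455231e-05,
        1.02849723e+00, -3.32666154e-02]), 'joint_vel': array([ 0.0002718 , -0.00116354, -0.0024668 , -0.00011898, -0.0002643 ,
       -0.00045923]), 'joint_torque': array([-1.16558407e-03, -7.64110780e+01, -4.34653080e+01,  6.50552893e-02,
        4.10655525e-02, -7.04921331e-05]), 'position': array([ 0.23977714, -0.65732521,  0.21342341]), 'eef_rot': array([-4.26112126e-04,  9.84747821e-01,  1.73987191e-01, -6.90265032e-05]), 'force': array([-0.48346901,  0.49600314,  0.43697588]), 'wrist_torque': array([ 0.00788361, -0.04345064, -0.00470164]), 'opening': 1.0014429220012775}
```

View pics/top0.png

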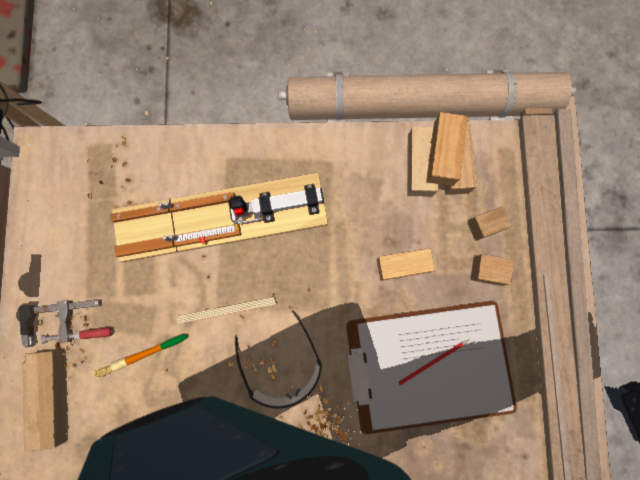

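View pics/scene0.png

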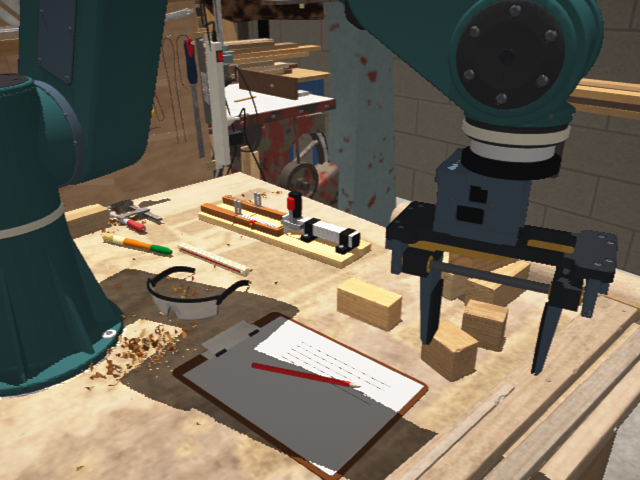

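View pics/wrist0.png

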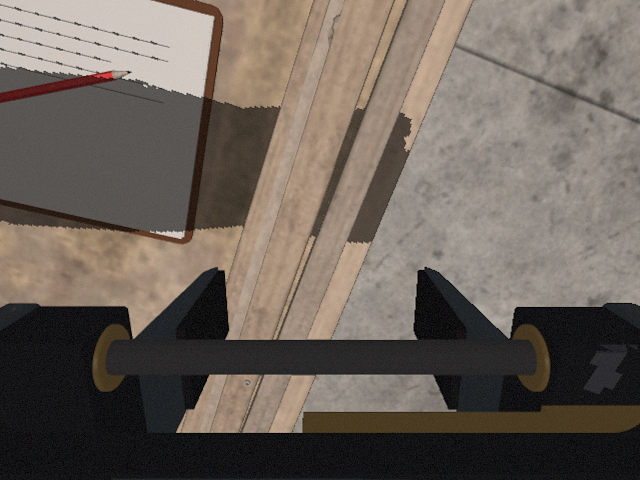

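The top view shows the cradle at (115–325, 175–260) with its feed direction to the left. The block is at (405,264), the offcuts at (490,222) and (495,268), and the red cursor near (203,240). Next I'll enlarge the crops.

Run:
```python
from h import *
c=load('top0'); crop(c,105,165,335,270,3.4,'ct'); crop(c,370,240,450,290,9,'cb'); crop(c,160,190,260,255,8,'cc')
P=cloud(c)
for u,v in [(405,262),(395,265),(420,259),(140,232),(205,220),(300,215),(237,198),(350,250)]: print(u,v,P[v,u].round(4))
# block top
m=(abs(P[...,2]-.05)<.006); sub=np.zeros_like(m); sub[245:283,372:440]=1; m&=sub
pts=P[m][:,:2].astype(np.float32); print(len(pts),cv2.minAreaRect(pts),P[m][:,2].mean())
m=(abs(P[...,2]-.018)<.005); sub=np.zeros_like(m); sub[165:270,105:335]=1; m&=sub
m=(P[...,2]>.010)&sub
pts=P[m][:,:2].astype(np.float32); print(len(pts),cv2.minAreaRect(pts))
```

```text
405 262 [ 0.4551 -0.3218  0.0497]
395 265 [ 0.4494 -0.3016  0.0509]
420 259 [ 0.4607 -0.3519  0.0492]
140 232 [0.5283 0.2167 0.0184]
205 220 [0.5511 0.0828 0.0201]
300 215 [ 0.5586 -0.1134  0.0205]
237 198 [5.740e-01 1.000e-04 1.172e-01]
350 250 [ 4.866e-01 -2.163e-01  2.000e-04]
1216 ((0.4531059265136719, -0.32465699315071106), (0.045917849987745285, 0.10527683049440384), 9.115976333618164) 0.0493723365998685
11395 ((0.5188919901847839, 0.0565544068813324), (0.447730153799057, 0.2837400436401367), 86.67042541503906)
```

View pics/ct.png

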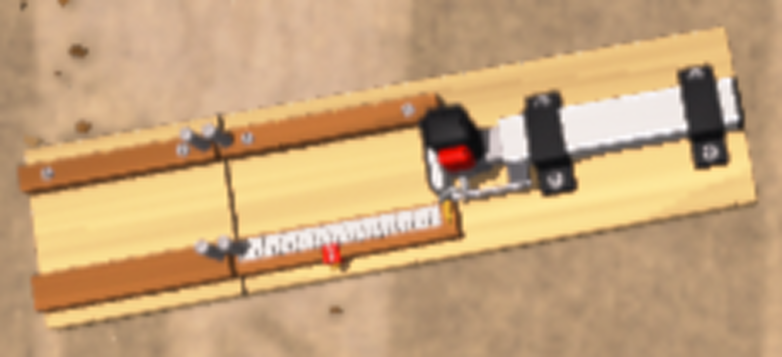

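View pics/cb.png

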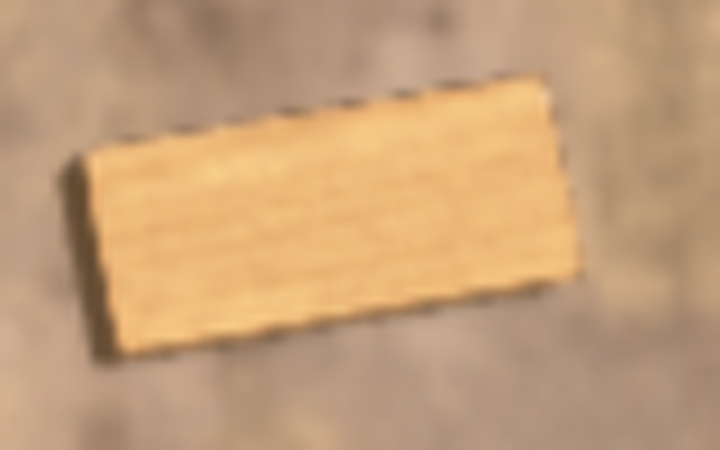

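View pics/cc.png

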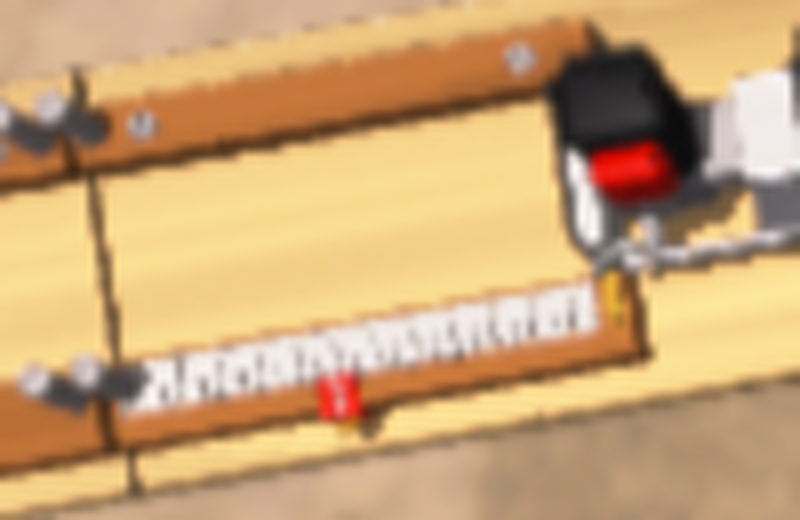

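Run:
```python
from h import *
c=load('top0')
px=np.array([(725,28),(757,203),(48,328),(20,152)])/3.4+[105,165]-.35
W=np.array([ray(c,u,v,.018)[:2] for u,v in px]);print(W.round(4))
print('len',np.linalg.norm(W[0]-W[3]),np.linalg.norm(W[1]-W[2]),'wid',np.linalg.norm(W[0]-W[1]),np.linalg.norm(W[2]-W[3]))
def yaw(d): return np.degrees(np.arctan2(-d[0],d[1]))
print('yaw',yaw(W[3]-W[0]),yaw(W[2]-W[1]))
# depth-based: refined with base mask
P=cloud(c); sub=np.zeros(P.shape[:2],bool); sub[165:270,105:335]=1
yw=np.radians((yaw(W[3]-W[0])+yaw(W[2]-W[1]))/2); ey=np.array([-np.sin(yw),np.cos(yw)]);ex=np.array([np.cos(yw),np.sin(yw)])
cen=W.mean(0);print('cen',cen,np.degrees(yw))
def cc(tag,u,v,z,s=8,o=(160,190)):
    p=ray(c,u/s+o[0]-.44,v/s+o[1]-.44,z)[:2]-cen; print(tag,(p@ex*1e3).round(1),(p@ey*1e3).round(1))
cc('slot mid',102,260,.018); cc('slot bottom fence',112,445,.036);cc('slot top fence',72,130,.036)
cc('fence end',645,352,.036);cc('pointer tip',613,285,.04);cc('pointer end',618,322,.04);cc('line top',340,385,.04);cc('line bot',345,412,.04)
cc('pin',85,372,.071);cc('pin2',35,378,.071);cc('pin far',50,103,.071)
cc('grip top corners',555,85,.114);cc('',640,50,.114);cc('',660,140,.114);cc('',565,150,.114)
d=P[(P[...,2]>.105)&sub]; print('top grip',len(d),d[:,2].mean(),((d[:,:2]-cen)@ex).min(),((d[:,:2]-cen)@ex).max(),((d[:,:2]-cen)@ey).min(),((d[:,:2]-cen)@ey).max())
d=P[(P[...,2]>.028)&(P[...,2]<.04)&sub]; X=(d[:,:2]-cen)@ex;Y=(d[:,:2]-cen)@ey
for k in np.arange(-.05,.22,.03):
    m=(Y>k)&(Y<k+.03); a=X[m&(X<0)&(X>-.06)];b=X[m&(X>0)&(X<.06)]; print(round(k,2),np.percentile(a,[3,97]).round(4) if len(a) else'',np.percentile(b,[3,97]).round(4) if len(b) else '')
```

```text
[[ 0.6485 -0.1516]
 [ 0.5386 -0.1696]
 [ 0.4687  0.2579]
 [ 0.5769  0.2798]]
len 0.4372872445647259 0.4331597034679229 wid 0.11135428141771732 0.11038212548976432
yaw 9.416161652284856 9.278574221358896
cen [0.55816217 0.05414163] 9.347367936821875
slot mid 5.9 97.0
slot bottom fence -45.7 95.9
slot top fence 36.5 95.1
fence end -46.1 -39.9
pointer tip -28.5 -35.2
pointer end -38.0 -35.0
line top -41.5 36.3
line bot -48.5 36.1
pin -33.2 90.2
pin2 -32.5 102.4
pin far 34.8 89.8
grip top corners 6.2 -39.9
 11.0 -60.8
 -11.2 -62.1
 -9.6 -39.8
top grip 278 0.42846200887276187 -0.22589658904325666 0.014628595994229835 -0.17851498929521303 -0.038858992375448
-0.05 [-0.0458 -0.0201] [0.0272 0.0427]
-0.02 [-0.0458 -0.0246] [0.0267 0.042 ]
0.01 [-0.0496 -0.0253] [0.0265 0.0422]
0.04 [-0.0461 -0.0254] [0.0265 0.0417]
0.07 [-0.0463 -0.0253] [0.0264 0.0418]
0.1 [-0.0464 -0.0253] [0.0265 0.0414]
0.13 [-0.0464 -0.0257] [0.0263 0.0414]
0.16 [-0.0464 -0.0255] [0.0258 0.0417]
0.19 [-0.0466 -0.0258] [0.0261 0.0412]
0.22
```

```bash
cat >> h.py <<'E'
from scipy.spatial.transform import Rotation as Rn
def pose():
    s=sensors.get_state();q=s['eef_rot'];return s['position'],Rn.from_quat([q[1],q[2],q[3],q[0]]),s
CEN=np.array([0.55816217,0.05414163]);YW=np.radians(9.35)
EX=np.array([np.cos(YW),np.sin(YW)]);EY=np.array([-np.sin(YW),np.cos(YW)])
ORG=CEN+EX*.0005+EY*.0107
def cr(x,y): return ORG+EX*x+EY*y
def todo(xy,z,yawdeg):  # jaw (tool y) dir at yawdeg, pointing down
    p,R,s=pose(); a=np.radians(yawdeg); y=np.array([np.cos(a),np.sin(a),0]);zz=np.array([0,0,-1.]);x=np.cross(y,zz)
    T=Rn.from_matrix(np.stack([x,y,zz],1)); d=R.inv().apply(np.array([xy[0],xy[1],z])-p)
    print('t',s['time_s'],'pos',p.round(4),'shift mm',(d*1e3).round(1),'rot',np.degrees((R.inv()*T).as_rotvec()).round(2),'open',round(s['opening'],3),'F',s['force'].round(1))
E
python3 - <<'E'
from h import *
todo((.4563,-.3444),.12,9.1)
todo((.4563,-.3444),.12,189.1)
E
```

```text
t 0.15 pos [ 0.2398 -0.6573  0.2134] shift mm [ 310.6 -219.7   93.6] rot [-4.000e-02 -3.000e-02 -7.906e+01] open 1.001 F [-0.5  0.5  0.4]
t 0.15 pos [ 0.2398 -0.6573  0.2134] shift mm [ 310.6 -219.7   93.6] rot [-4.0000e-02  4.0000e-02  1.0094e+02] open 1.001 F [-0.5  0.5  0.4]
```

Call:
move_arm --deltas '[{"x":0.035,"y":-0.015,"wz":-7},{"x":0.065,"y":-0.035,"wz":-14},{"x":0.095,"y":-0.055,"wz":-21},{"x":0.125,"y":-0.075,"wz":-28},{"x":0.155,"y":-0.095,"wz":-35},{"x":0.185,"y":-0.115,"wz":-42},{"x":0.21,"y":-0.14,"wz":-49},{"x":0.235,"y":-0.16,"wz":-56}]' --force 30

```text
schema error: expected keys x, y, z, wx, wy, wz, grip
```

Run:
```python
from h import *
todo((.4563,-.3444),.12,9.1)
```

```text
t 0.15 pos [ 0.2398 -0.6573  0.2134] shift mm [ 310.6 -219.7   93.6] rot [-4.000e-02 -3.000e-02 -7.906e+01] open 1.001 F [-0.5  0.5  0.4]
```

Call:
move_arm --deltas '[{"x":0.035,"y":-0.015,"z":0,"wx":0,"wy":0,"wz":-7,"grip":1},{"x":0.07,"y":-0.04,"z":0,"wx":0,"wy":0,"wz":-14,"grip":1},{"x":0.105,"y":-0.06,"z":0,"wx":0,"wy":0,"wz":-21,"grip":1},{"x":0.135,"y":-0.08,"z":0,"wx":0,"wy":0,"wz":-28,"grip":1},{"x":0.165,"y":-0.105,"z":0,"wx":0,"wy":0,"wz":-35,"grip":1},{"x":0.195,"y":-0.125,"z":0,"wx":0,"wy":0,"wz":-42,"grip":1},{"x":0.225,"y":-0.15,"z":0.01,"wx":0,"wy":0,"wz":-49,"grip":1},{"x":0.255,"y":-0.175,"z":0.03,"wx":0,"wy":0,"wz":-56,"grip":1}]' --force 30

```text
time_s: 0.82
position: [0.4201, -0.4067, 0.1865]
eef_rot: [0.002, 0.786, 0.618, 0.0]
force: [1.9, -1.3, -0.3]
opening: 1.002
```

Run:
```python
from h import *
todo((.4563,-.3444),.12,9.1)
```

```text
t 0.8167 pos [ 0.4201 -0.4067  0.1865] shift mm [69.2 20.4 66.4] rot [  0.15   0.14 -22.72] open 1.002 F [ 1.9 -1.3 -0.3]
```

Call:
move_arm --deltas '[{"x":0.02,"y":0.005,"z":0.02,"wx":0,"wy":0,"wz":-7,"grip":1},{"x":0.04,"y":0.012,"z":0.04,"wx":0,"wy":0,"wz":-14,"grip":1},{"x":0.06,"y":0.017,"z":0.06,"wx":0,"wy":0,"wz":-21,"grip":1},{"x":0.066,"y":0.02,"z":0.065,"wx":0,"wy":0,"wz":-23,"grip":1},{"x":0.066,"y":0.02,"z":0.065,"wx":0,"wy":0,"wz":-23,"grip":1},{"x":0.066,"y":0.02,"z":0.065,"wx":0,"wy":0,"wz":-23,"grip":1}]'

```text
time_s: 1.32
position: [0.454, -0.3487, 0.1204]
eef_rot: [0.0, 0.65, 0.76, -0.0]
force: [-0.1, -0.6, -0.3]
opening: 1.001
```

Run:
```python
from h import *
todo((.4563,-.3444),.029,9.1)
snap('wrist','w1')
```

```text
t 1.3167 pos [ 0.454  -0.3487  0.1204] shift mm [ 3.9  3.  91.4] rot [-0.    0.01 -0.2 ] open 1.001 F [-0.1 -0.6 -0.3]
```

View pics/w1.png

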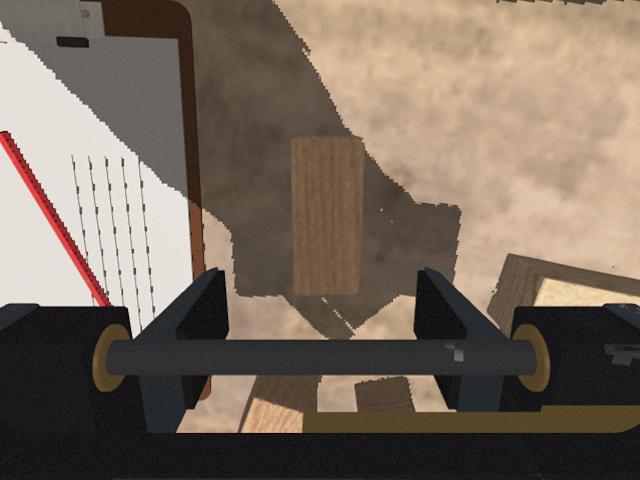

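The wrist view has the block at columns 291–363 and rows 135–295, about 5 px right of the jaw centre. That matches the computed 3 mm shift, so I'll lower around it.

Call:
move_arm --deltas '[{"x":0.004,"y":0.003,"z":0.035,"wx":0,"wy":0,"wz":0,"grip":1},{"x":0.004,"y":0.003,"z":0.07,"wx":0,"wy":0,"wz":0,"grip":1},{"x":0.004,"y":0.003,"z":0.0915,"wx":0,"wy":0,"wz":0,"grip":1},{"x":0.004,"y":0.003,"z":0.0915,"wx":0,"wy":0,"wz":0,"grip":0.7},{"x":0.004,"y":0.003,"z":0.0915,"wx":0,"wy":0,"wz":0,"grip":0.4},{"x":0.004,"y":0.003,"z":0.0915,"wx":0,"wy":0,"wz":0,"grip":0.4},{"x":0.004,"y":0.003,"z":0.0915,"wx":0,"wy":0,"wz":0,"grip":0.4},{"x":0.004,"y":0.003,"z":0.0915,"wx":0,"wy":0,"wz":0,"grip":0.4}]' --force 30

```text
time_s: 2.03
position: [0.4569, -0.3448, 0.0302]
eef_rot: [0.001, 0.649, 0.76, 0.0]
force: [-0.8, 0.4, -0.1]
opening: 0.664
```

Run:
```python
from h import *
todo((.4563,-.3444),.029,9.1)
todo(cr(0,2.5e-3),.12,9.35)
```

```text
t 2.0333 pos [ 0.4569 -0.3448  0.0302] shift mm [ 0.5 -0.6  1.2] rot [ 0.1   0.11 -0.09] open 0.664 F [-0.8  0.4 -0.1]
t 2.0333 pos [ 0.4569 -0.3448  0.0302] shift mm [391.2 163.  -90.3] rot [ 0.1   0.11 -0.34] open 0.664 F [-0.8  0.4 -0.1]
```

Still closing, so I'll repeat the pose and then lift a little.

Call:
move_arm --deltas '[{"x":0,"y":0,"z":0,"wx":0,"wy":0,"wz":0,"grip":0.4},{"x":0,"y":0,"z":0,"wx":0,"wy":0,"wz":0,"grip":0.4},{"x":0,"y":0,"z":0,"wx":0,"wy":0,"wz":0,"grip":0.4},{"x":0,"y":0,"z":0,"wx":0,"wy":0,"wz":0,"grip":0.4},{"x":0,"y":0,"z":0,"wx":0,"wy":0,"wz":0,"grip":0.4},{"x":0,"y":0,"z":0,"wx":0,"wy":0,"wz":0,"grip":0.4}]' --force 30

```text
time_s: 2.53
position: [0.4565, -0.3441, 0.0291]
eef_rot: [0.0, 0.649, 0.761, 0.0]
force: [-2.8, 0.4, 9.5]
opening: 0.503
```

Run:
```python
from h import *
todo(cr(0,2.5e-3),.12,9.35)
```

```text
t 2.5333 pos [ 0.4565 -0.3441  0.0291] shift mm [390.5 163.4 -91. ] rot [ 0.03  0.03 -0.31] open 0.503 F [-2.8  0.4  9.5]
```

Call:
move_arm --deltas '[{"x":0,"y":0,"z":-0.03,"wx":0,"wy":0,"wz":0,"grip":0.4},{"x":0,"y":0,"z":-0.065,"wx":0,"wy":0,"wz":0,"grip":0.4},{"x":0.01,"y":0.005,"z":-0.1,"wx":0,"wy":0,"wz":0,"grip":0.4},{"x":0.03,"y":0.012,"z":-0.13,"wx":0,"wy":0,"wz":0,"grip":0.4},{"x":0.055,"y":0.023,"z":-0.155,"wx":0,"wy":0,"wz":0,"grip":0.4},{"x":0.085,"y":0.036,"z":-0.17,"wx":0,"wy":0,"wz":0,"grip":0.4},{"x":0.12,"y":0.05,"z":-0.17,"wx":0,"wy":0,"wz":0,"grip":0.4},{"x":0.155,"y":0.065,"z":-0.17,"wx":0,"wy":0,"wz":-0.3,"grip":0.4}]'

```text
time_s: 3.2
position: [0.4964, -0.1794, 0.1999]
eef_rot: [0.001, 0.648, 0.762, 0.0]
force: [0.5, -0.4, -1.8]
opening: 0.502
```

Run:
```python
from h import *
todo(cr(0,2.5e-3),.2,9.35)
```

```text
t 3.2 pos [ 0.4964 -0.1794  0.1999] shift mm [ 2.338e+02  9.910e+01 -2.000e-01] rot [ 0.12  0.07 -0.07] open 0.502 F [ 0.5 -0.4 -1.8]
```

Call:
move_arm --deltas '[{"x":0.035,"y":0.015,"z":0,"wx":0,"wy":0,"wz":0,"grip":0.4},{"x":0.07,"y":0.03,"z":0,"wx":0,"wy":0,"wz":0,"grip":0.4},{"x":0.105,"y":0.045,"z":0,"wx":0,"wy":0,"wz":0,"grip":0.4},{"x":0.14,"y":0.06,"z":0,"wx":0,"wy":0,"wz":0,"grip":0.4},{"x":0.175,"y":0.075,"z":0,"wx":0,"wy":0,"wz":0,"grip":0.4},{"x":0.205,"y":0.087,"z":0,"wx":0,"wy":0,"wz":0,"grip":0.4},{"x":0.228,"y":0.097,"z":0,"wx":0,"wy":0,"wz":0,"grip":0.4},{"x":0.23,"y":0.098,"z":0,"wx":0,"wy":0,"wz":0,"grip":0.4}]'

```text
time_s: 3.87
position: [0.5559, 0.0657, 0.1986]
eef_rot: [0.0, 0.646, 0.763, 0.0]
force: [-0.4, -0.5, -1.2]
opening: 0.501
```

Call:
move_arm --deltas '[{"x":0,"y":0,"z":0.03,"wx":0,"wy":0,"wz":0,"grip":0.4},{"x":0,"y":0,"z":0.06,"wx":0,"wy":0,"wz":0,"grip":0.4},{"x":0,"y":0,"z":0.09,"wx":0,"wy":0,"wz":0,"grip":0.4},{"x":0,"y":0,"z":0.11,"wx":0,"wy":0,"wz":0,"grip":0.4},{"x":0,"y":0,"z":0.11,"wx":0,"wy":0,"wz":0,"grip":0.4},{"x":0,"y":0,"z":0.11,"wx":0,"wy":0,"wz":0,"grip":0.4}]'

```text
time_s: 4.37
position: [0.5547, 0.0619, 0.0881]
eef_rot: [-0.001, 0.647, 0.762, -0.001]
force: [0.3, -0.1, -1.8]
opening: 0.503
```

Run:
```python
from h import *
todo(cr(0,2.5e-3),.048,9.35)
snap('wrist','w2');c=snap('top','t2');snap('scene','s2'); crop(c,150,170,280,265,6,'t2c')
```

```text
t 4.3667 pos [0.5547 0.0619 0.0881] shift mm [ 4.9  2.7 40.1] rot [-0.12 -0.01 -0.02] open 0.503 F [ 0.3 -0.1 -1.8]
```

View pics/w2.png

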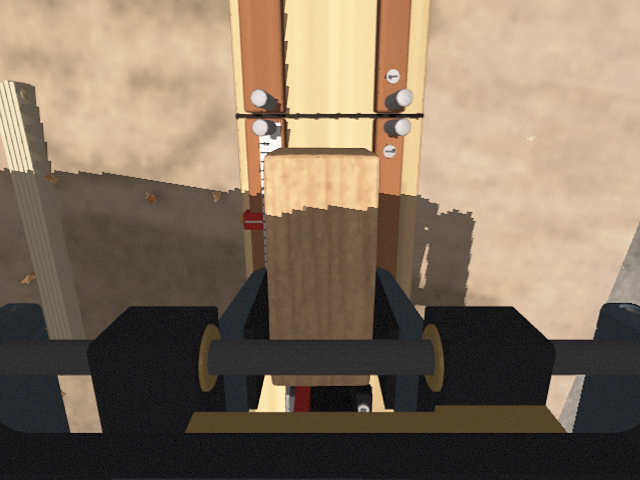

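View pics/s2.png

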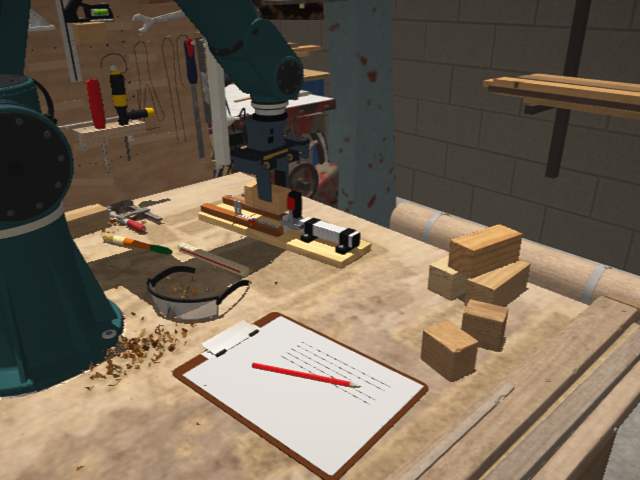

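View pics/t2c.png

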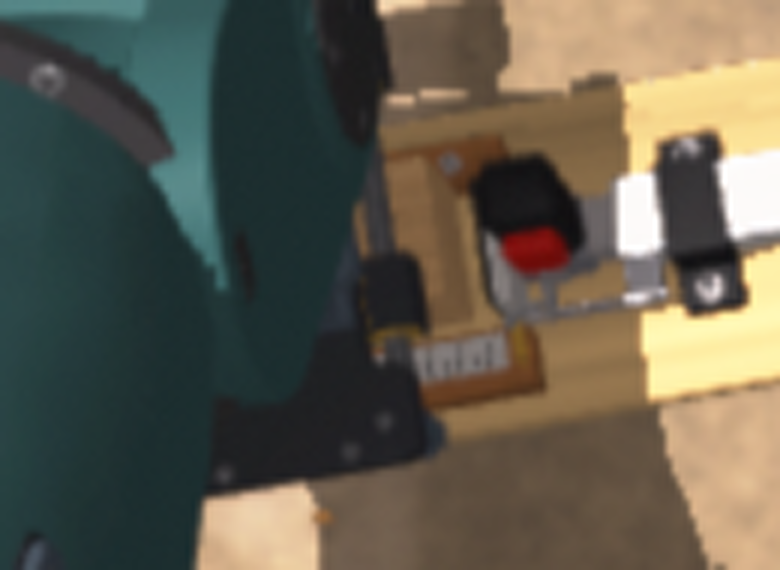

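The wrist view shows pin tops near (262,127), (403,127), (259,98) and (404,98), the cursor at (254,220), and the block at columns 265–378. I'll enlarge it and cross-check the cradle pose.

Run:
```python
from h import *
c=load('w2'); crop(c,230,75,430,240,4,'w2c')
```

```text
(no output)
```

View pics/w2c.png

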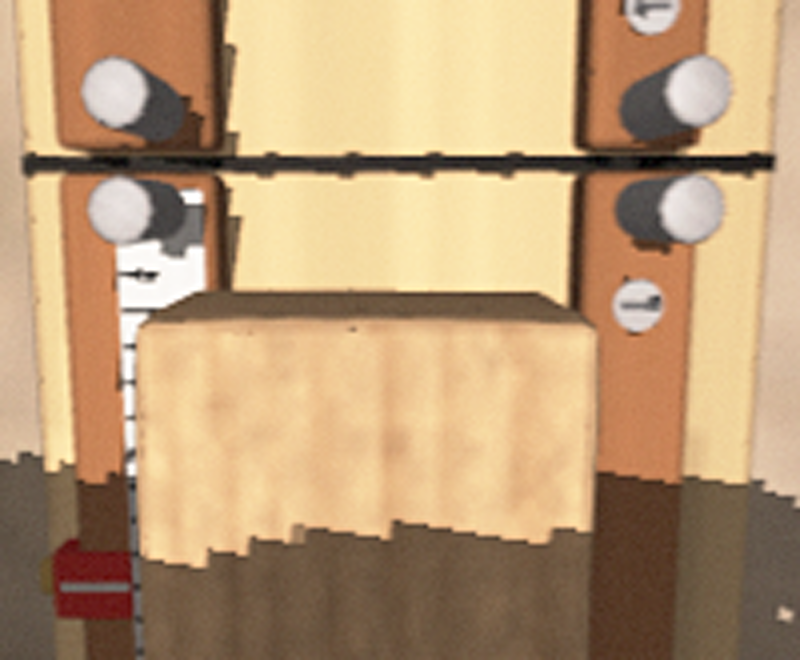

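```bash
cat >> h.py <<'E'
def loc(p): p=np.asarray(p)[:2]-ORG; return (np.array([p@EX,p@EY])*1e3).round(1)
E
python3 - <<'E'
from h import *
c=load('w2'); p,R,s=pose(); print('tcp local',loc(p))
def w(tag,u,v,z): 
    q=ray(c,u/4+230-.4,v/4+75-.4,z); print(tag,loc(q)); return q
a=[w('pin',*t,.071) for t in [(115,90),(697,90),(121,209),(691,209)]]
a=np.array(a); print('pin mid',loc(a.mean(0)),'yaw',[np.degrees(np.arctan2(d[1],d[0])).round(2) for d in (a[1]-a[0],a[3]-a[2])])
w('slot',400,163,.018)
w('block far end low L',200,293,.059-0.0);w('blk top L',140,327,.109);w('blk top R',595,325,.109)
w('cursor line',95,587,.042); w('cursor line',95,587,.038)
P=cloud(c)
for u,v in [(254,220),(248,220),(260,215),(330,140),(250,180),(395,180)]: print(u,v,P[v,u].round(4),loc(P[v,u]))
E
```

```text
tcp local [-0.9 -2.5]
pin [-31.1  92.4]
pin [35.4 92.4]
pin [-31.   79.4]
pin [35.5 79.3]
pin mid [ 2.2 85.9] yaw [np.float64(9.29), np.float64(9.29)]
slot [ 2.6 85.9]
block far end low L [-23.3  69.3]
blk top L [-23.9  68.7]
blk top R [19.3 68.8]
cursor line [-41.6  27.1]
cursor line [-42.3  26.1]
254 220 [0.5112 0.0846 0.0382] [-41.9  27. ]
248 220 [0.5079 0.0843 0.0392] [-45.2  27.2]
260 215 [0.5144 0.0883 0.0385] [-38.1  30.1]
330 140 [0.5482 0.136  0.0179] [ 2.9 71.7]
250 180 [0.5061 0.1073 0.037 ] [-43.2  50.2]
395 180 [0.5885 0.1205 0.0351] [40.2 49.9]
```

Call:
move_arm --deltas '[{"x":0.005,"y":0.003,"z":0,"wx":0,"wy":0,"wz":0,"grip":0.4},{"x":0.005,"y":0.003,"z":0.01,"wx":0,"wy":0,"wz":0,"grip":0.4},{"x":0.005,"y":0.003,"z":0.019,"wx":0,"wy":0,"wz":0,"grip":0.4},{"x":0.005,"y":0.003,"z":0.019,"wx":0,"wy":0,"wz":0,"grip":0.4},{"x":0.005,"y":0.003,"z":0.019,"wx":0,"wy":0,"wz":0,"grip":0.4},{"x":0.005,"y":0.003,"z":0.019,"wx":0,"wy":0,"wz":0,"grip":0.4}]'

```text
time_s: 5.02
position: [0.5574, 0.0677, 0.0692]
eef_rot: [-0.0, 0.647, 0.762, -0.0]
force: [-0.2, -0.2, -1.4]
opening: 0.499
```

Run:
```python
from h import *
todo(cr(0,2.5e-3),.048,9.3); print(loc(pose()[0]))
c=snap('wrist','w3');crop(c,230,75,430,240,4,'w3c');c=snap('scene','s3');crop(c,190,170,340,260,5,'s3c')
```

```text
t 5.0167 pos [0.5574 0.0677 0.0692] shift mm [-0.3 -0.9 21.2] rot [-0.03 -0.    0.04] open 0.499 F [-0.2 -0.2 -1.4]
[0.9 2.8]
```

View pics/w3c.png

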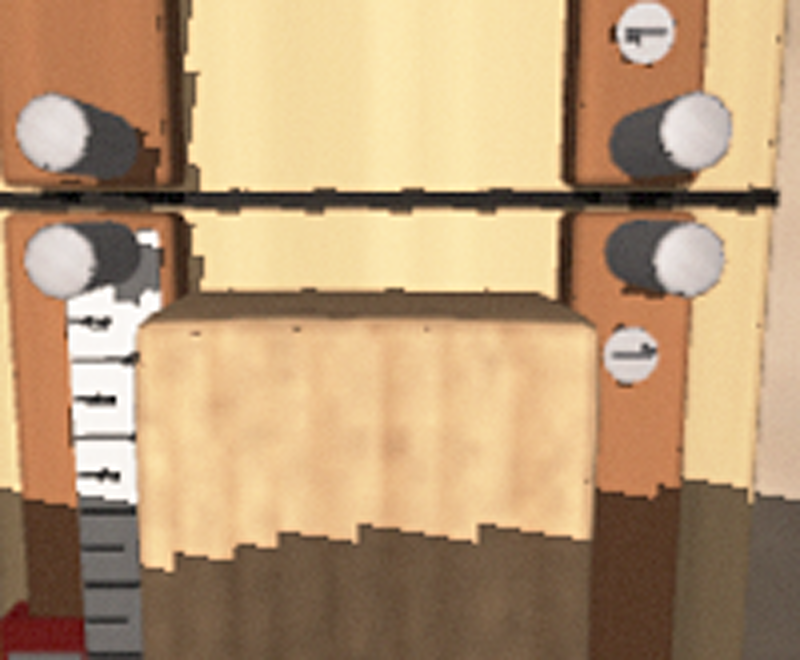

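View pics/s3c.png

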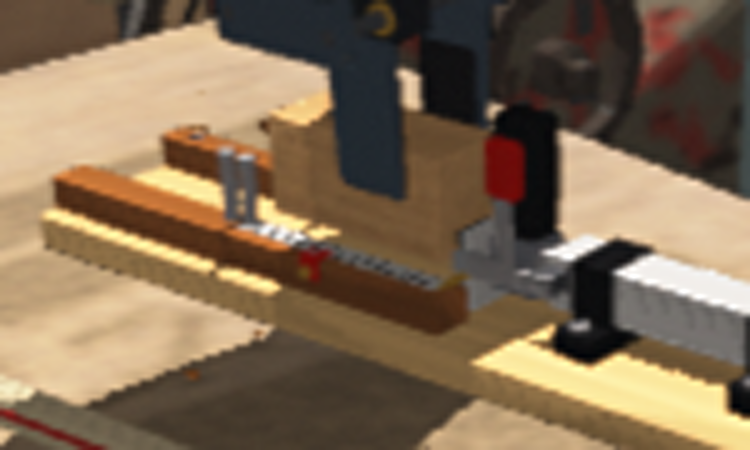

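The block's bottom edge (crop columns 197–540, middle 368) is centred between the fence inner edges (167 and 572, middle 369.5), so it is within about 0.2 mm. I'll lower it.

Call:
move_arm --deltas '[{"x":0,"y":0,"z":0.005,"wx":0,"wy":0,"wz":0,"grip":0.4},{"x":0,"y":0,"z":0.01,"wx":0,"wy":0,"wz":0,"grip":0.4},{"x":0,"y":0,"z":0.015,"wx":0,"wy":0,"wz":0,"grip":0.4},{"x":0,"y":0,"z":0.018,"wx":0,"wy":0,"wz":0,"grip":0.4},{"x":0,"y":0,"z":0.02,"wx":0,"wy":0,"wz":0,"grip":0.4},{"x":0,"y":0,"z":0.0205,"wx":0,"wy":0,"wz":0,"grip":0.4},{"x":0,"y":0,"z":0.0205,"wx":0,"wy":0,"wz":0,"grip":0.4}]'

```text
time_s: 5.7
position: [0.5574, 0.0677, 0.0487]
eef_rot: [-0.0, 0.647, 0.762, -0.0]
force: [-0.1, -0.0, -1.1]
opening: 0.504
```

Run:
```python
from h import *
todo(cr(0,2.5e-3),.047,9.3); print(loc(pose()[0]))
c=snap('scene','s4');crop(c,190,170,340,260,5,'s4c')
```

```text
t 5.7 pos [0.5574 0.0677 0.0487] shift mm [-0.3 -1.   1.7] rot [-0.02 -0.    0.05] open 0.504 F [-0.1 -0.  -1.1]
[1.  2.8]
```

View pics/s4c.png

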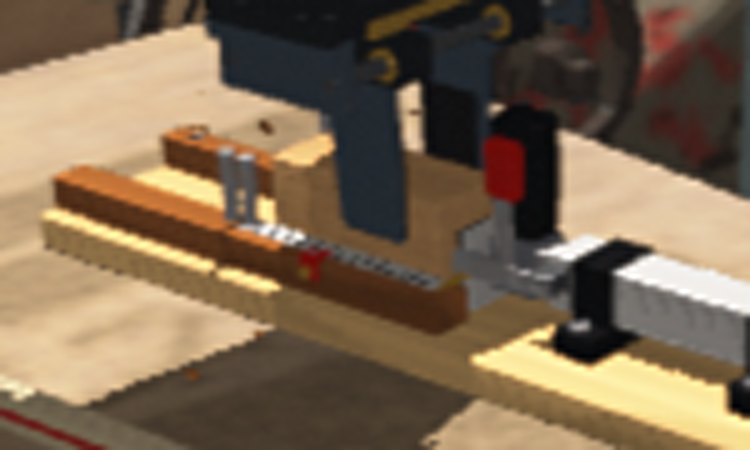

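The block has gone into the trough, about 1.5 mm above the floor. I'll set it down and open the jaws slightly.

Call:
move_arm --deltas '[{"x":0,"y":0,"z":0.001,"wx":0,"wy":0,"wz":0,"grip":0.4},{"x":0,"y":0,"z":0.0015,"wx":0,"wy":0,"wz":0,"grip":0.4},{"x":0,"y":0,"z":0.0015,"wx":0,"wy":0,"wz":0,"grip":0.4},{"x":0,"y":0,"z":0.0015,"wx":0,"wy":0,"wz":0,"grip":0.6},{"x":0,"y":0,"z":0.0015,"wx":0,"wy":0,"wz":0,"grip":0.6},{"x":0,"y":0,"z":0.0015,"wx":0,"wy":0,"wz":0,"grip":0.6},{"x":0,"y":0,"z":0.0015,"wx":0,"wy":0,"wz":0,"grip":0.6}]'

```text
time_s: 6.33
position: [0.5576, 0.0677, 0.0475]
eef_rot: [0.0, 0.647, 0.762, 0.0]
force: [0.4, -1.5, 0.4]
opening: 0.6
```

Call:
move_arm --deltas '[{"x":0,"y":0,"z":-0.01,"wx":0,"wy":0,"wz":0,"grip":0.6},{"x":0,"y":0,"z":-0.03,"wx":0,"wy":0,"wz":0,"grip":0.6},{"x":0,"y":0,"z":-0.06,"wx":0,"wy":0,"wz":0,"grip":0.6},{"x":0,"y":0,"z":-0.09,"wx":0,"wy":0,"wz":0,"grip":0.6},{"x":0,"y":0,"z":-0.12,"wx":0,"wy":0,"wz":0,"grip":0.6},{"x":0,"y":0,"z":-0.12,"wx":0,"wy":0,"wz":0,"grip":0.6},{"x":0,"y":0,"z":-0.12,"wx":0,"wy":0,"wz":0,"grip":0.6}]'

```text
time_s: 6.92
position: [0.5586, 0.0678, 0.1697]
eef_rot: [0.001, 0.647, 0.762, 0.001]
force: [-0.0, -0.2, -0.1]
opening: 0.599
```

Run:
```python
from h import *
todo(cr(0.001,-62e-3),.135,9.3); print(loc(pose()[0]))
c=snap('scene','s5');crop(c,190,170,340,260,5,'s5c')
c=snap('wrist','w5')
```

```text
t 6.9167 pos [0.5586 0.0678 0.1697] shift mm [-64.7  -1.2  34.8] rot [0.22 0.02 0.04] open 0.599 F [-0.  -0.2 -0.1]
[2.1 2.7]
```

View pics/s5c.png

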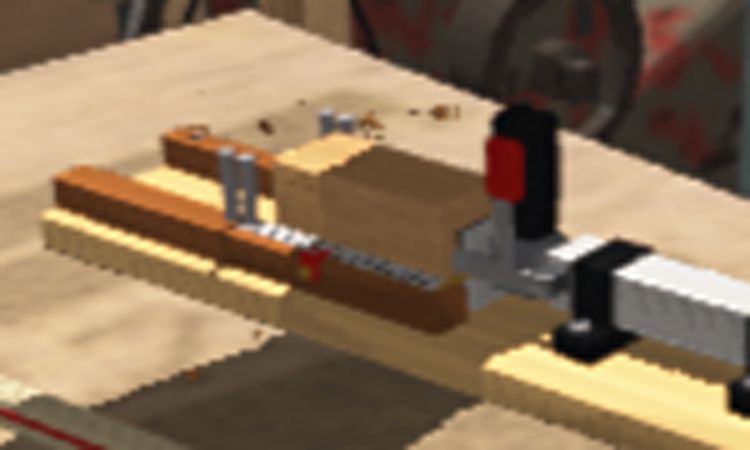

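View pics/w5.png

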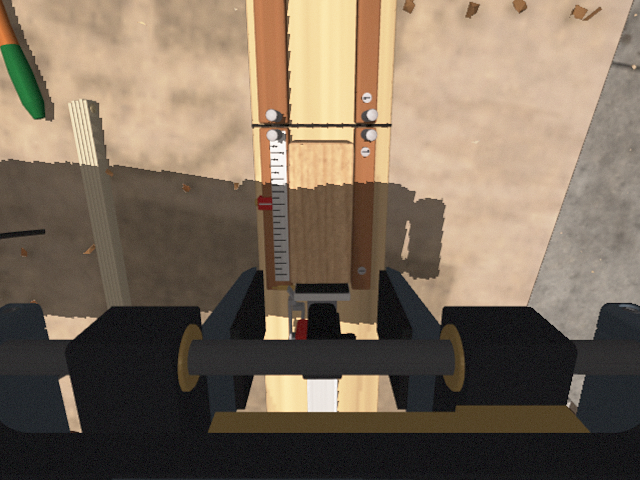

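The block lies flat in the trough with its far end at row 140, short of the slot at row 125. Now I'll locate the grip.

Run:
```python
from h import *
for t in ('top0','s5'):
    c=load(t);P=cloud(c);l=np.stack([(P[...,:2]-ORG)@EX,(P[...,:2]-ORG)@EY,P[...,2]],-1)*1e3
    for z0,z1 in ((108,118),(80,108)):
        m=(l[...,2]>z0)&(l[...,2]<z1)&(abs(l[...,0])<25)&(l[...,1]>-90)&(l[...,1]<-25); q=l[m]
        print(t,z0,m.sum(),np.percentile(q,[2,50,98],axis=0).round(1).tolist())
c=load('w5');P=cloud(c);l=np.stack([(P[...,:2]-ORG)@EX,(P[...,:2]-ORG)@EY,P[...,2]],-1)*1e3
m=(l[...,2]>50)&(l[...,2]<62)&(abs(l[...,0])<30)&(l[...,1]>-55)&(l[...,1]<-25);print('pad',m.sum(),np.percentile(l[m],[2,50,98],axis=0).round(1).tolist())
print(r.grip_depth)
crop(c,240,110,400,310,3,'w5c')
```

```text
top0 108 163 [[-9.9, -74.5, 108.4], [0.8, -63.3, 112.9], [13.2, -50.7, 117.0]]
top0 80 94 [[-18.2, -75.2, 80.7], [-13.3, -65.2, 101.2], [4.8, -51.6, 107.8]]
s5 108 68 [[-10.0, -76.7, 108.1], [-4.0, -68.5, 112.6], [9.8, -53.1, 116.3]]
s5 80 185 [[-18.9, -77.3, 80.5], [-10.0, -70.6, 93.7], [9.1, -53.8, 107.7]]
pad 968 [[-23.8, -53.7, 50.5], [0.8, -43.3, 57.6], [22.9, -39.0, 60.2]]
0.0188
```

View pics/w5c.png

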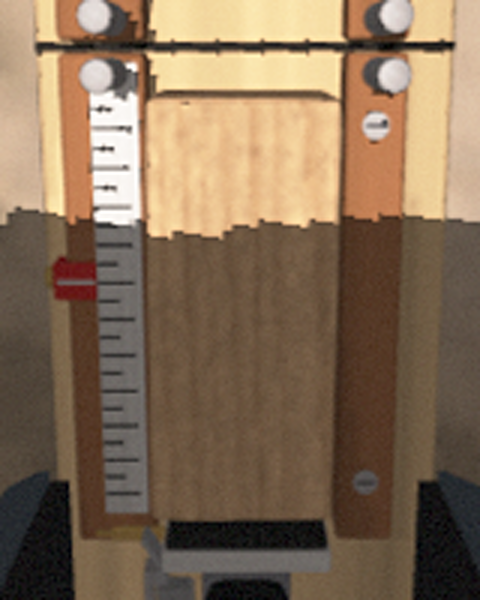

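The line is at crop (70,282), between the scale ticks, and the pad is at rows 520–570 with the block just ahead of it. The grip centre measures about (1, -63) mm locally, with its top near z 0.113, which is consistent with the sizes given. I'll move over it and then down.

Call:
move_arm --deltas '[{"x":-0.03,"y":-0.001,"z":0,"wx":0,"wy":0,"wz":0,"grip":0.75},{"x":-0.06,"y":-0.001,"z":0,"wx":0,"wy":0,"wz":0,"grip":0.75},{"x":-0.0657,"y":-0.001,"z":0,"wx":0,"wy":0,"wz":0,"grip":0.75},{"x":-0.0657,"y":-0.001,"z":0.02,"wx":0,"wy":0,"wz":0,"grip":0.75},{"x":-0.0657,"y":-0.001,"z":0.03,"wx":0,"wy":0,"wz":0,"grip":0.75},{"x":-0.0657,"y":-0.001,"z":0.03,"wx":0,"wy":0,"wz":0,"grip":0.75},{"x":-0.0657,"y":-0.001,"z":0.03,"wx":0,"wy":0,"wz":0,"grip":0.75}]' --force 30

```text
time_s: 7.6
position: [0.5663, 0.0031, 0.1364]
eef_rot: [-0.001, 0.647, 0.762, -0.001]
force: [-0.1, -0.2, 0.6]
opening: 0.752
```

Run:
```python
from h import *
todo(cr(0.001,-63e-3),.0732,9.3); print(loc(pose()[0]))
c=snap('wrist','w6')
c=snap('scene','s6');crop(c,190,150,340,260,5,'s6c')
```

```text
t 7.6 pos [0.5663 0.0031 0.1364] shift mm [-0.7  1.9 63.2] rot [-0.15 -0.03  0.06] open 0.752 F [-0.1 -0.2  0.6]
[ -0.8 -62.4]
```

View pics/w6.png

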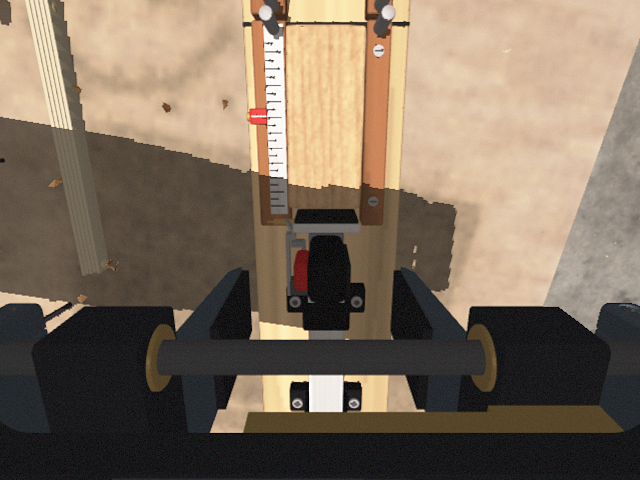

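View pics/s6c.png

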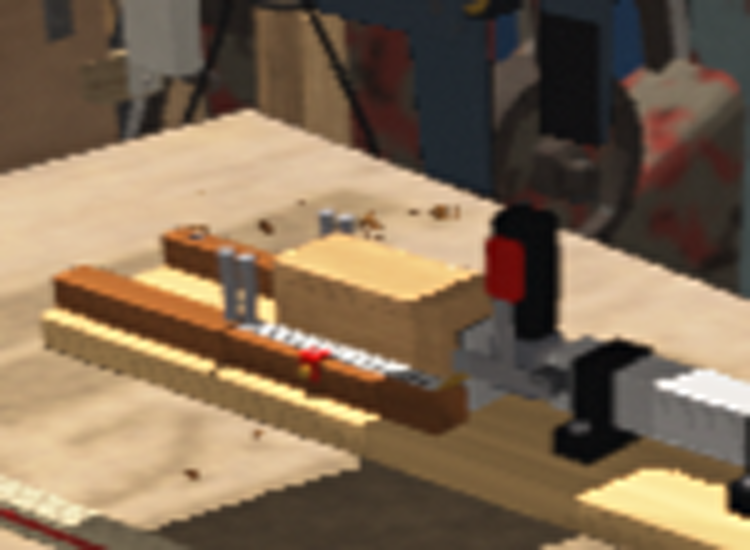

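The grip is between the fingers, with red plus black spanning columns 293–350, about 2 mm right of the jaw centre as computed. I'll lower and close gently.

Call:
move_arm --deltas '[{"x":-0.0006,"y":0.002,"z":0.01,"wx":0,"wy":0,"wz":0,"grip":0.75},{"x":-0.0006,"y":0.002,"z":0.03,"wx":0,"wy":0,"wz":0,"grip":0.75},{"x":-0.0006,"y":0.002,"z":0.05,"wx":0,"wy":0,"wz":0,"grip":0.75},{"x":-0.0006,"y":0.002,"z":0.06,"wx":0,"wy":0,"wz":0,"grip":0.75},{"x":-0.0006,"y":0.002,"z":0.063,"wx":0,"wy":0,"wz":0,"grip":0.75},{"x":-0.0006,"y":0.002,"z":0.063,"wx":0,"wy":0,"wz":0,"grip":0.75},{"x":-0.0006,"y":0.002,"z":0.063,"wx":0,"wy":0,"wz":0,"grip":0.75}]'

```text
time_s: 8.28
position: [0.5697, 0.0025, 0.075]
eef_rot: [0.0, 0.647, 0.762, 0.0]
force: [0.2, -0.2, -0.2]
opening: 0.752
```

Run:
```python
from h import *
todo(cr(0.001,-63e-3),.0732,9.3); print(loc(pose()[0]))
c=snap('scene','s7');crop(c,190,150,340,260,5,'s7c')
```

```text
t 8.2833 pos [0.5697 0.0025 0.075 ] shift mm [ 0.6 -1.5  1.8] rot [0.04 0.01 0.05] open 0.752 F [ 0.2 -0.2 -0.2]
[  2.5 -63.6]
```

View pics/s7c.png

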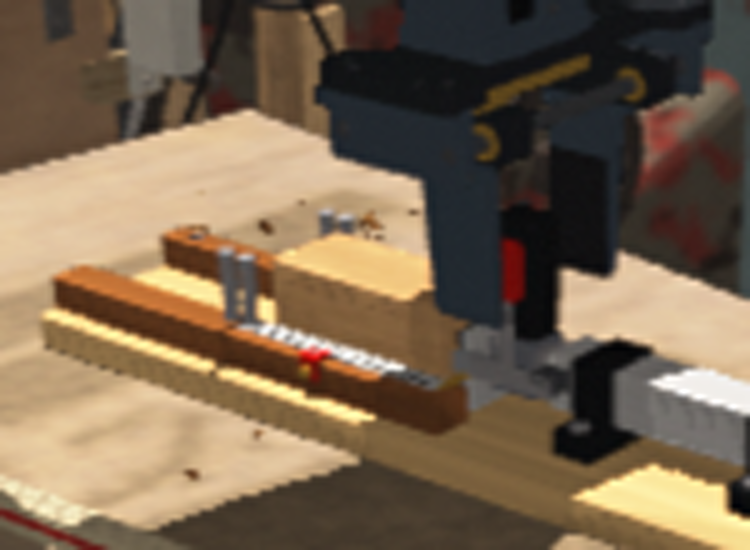

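Call:
move_arm --deltas '[{"x":0,"y":0.001,"z":0.0015,"wx":0,"wy":0,"wz":0,"grip":0.6},{"x":0,"y":0.001,"z":0.0015,"wx":0,"wy":0,"wz":0,"grip":0.5},{"x":0,"y":0.001,"z":0.0015,"wx":0,"wy":0,"wz":0,"grip":0.4},{"x":0,"y":0.001,"z":0.0015,"wx":0,"wy":0,"wz":0,"grip":0.35},{"x":0,"y":0.001,"z":0.0015,"wx":0,"wy":0,"wz":0,"grip":0.3},{"x":0,"y":0.001,"z":0.0015,"wx":0,"wy":0,"wz":0,"grip":0.25},{"x":0,"y":0.001,"z":0.0015,"wx":0,"wy":0,"wz":0,"grip":0.2},{"x":0,"y":0.001,"z":0.0015,"wx":0,"wy":0,"wz":0,"grip":0.2}]' --force 25

```text
time_s: 9.0
position: [0.5695, 0.0024, 0.0729]
eef_rot: [-0.001, 0.647, 0.762, -0.001]
force: [-5.8, -1.3, 4.9]
opening: 0.284
```

Call:
move_arm --deltas '[{"x":0,"y":0,"z":0,"wx":0,"wy":0,"wz":0,"grip":0.2},{"x":0,"y":0,"z":0,"wx":0,"wy":0,"wz":0,"grip":0.2},{"x":0,"y":0,"z":0,"wx":0,"wy":0,"wz":0,"grip":0.2},{"x":0,"y":0,"z":0,"wx":0,"wy":0,"wz":0,"grip":0.2}]'

```text
time_s: 9.33
position: [0.5695, 0.0025, 0.0729]
eef_rot: [-0.001, 0.647, 0.762, -0.001]
force: [-5.2, -3.0, 4.6]
opening: 0.283
```

Run:
```python
from h import *
todo(cr(0.001,-63e-3),.0732,9.3); p,R,s=pose();print(loc(p),s['opening']*91, s['force']@np.r_[EX,0],s['force']@np.r_[EY,0])
c=snap('wrist','w8')
c=snap('scene','s8');crop(c,190,150,340,260,5,'s8c')
```

```text
t 9.3333 pos [0.5695 0.0025 0.0729] shift mm [ 0.5 -1.3 -0.3] rot [-0.1  -0.    0.07] open 0.283 F [-5.2 -3.   4.6]
[  2.3 -63.5] 25.76512446680916 -5.57656162646135 -2.124002208232192
```

View pics/w8.png

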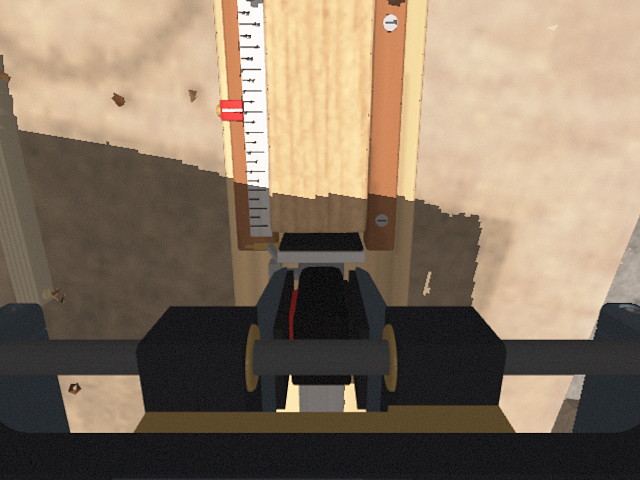

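View pics/s8c.png

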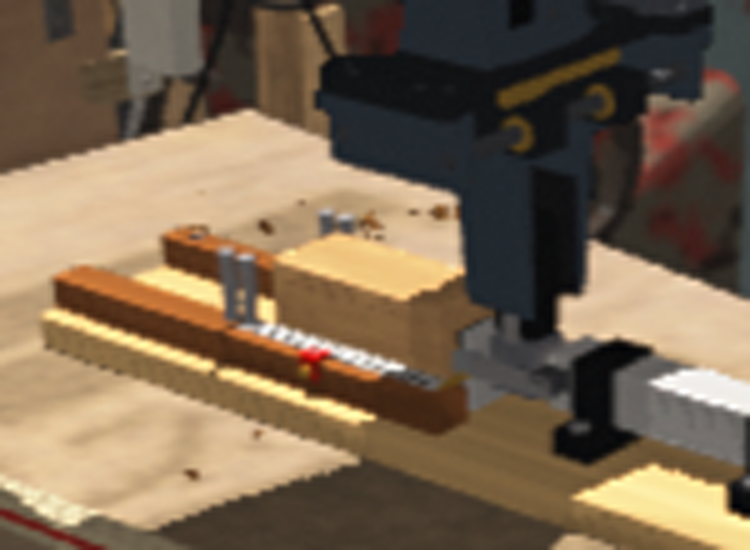

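The grip is squeezed to about 26 mm with the button in, and the forces are small. I'll run the arm out slowly to about 50 mm and then measure.

Call:
move_arm --deltas '[{"x":0.002,"y":0,"z":0,"wx":0,"wy":0,"wz":0,"grip":0.2},{"x":0.005,"y":0,"z":0,"wx":0,"wy":0,"wz":0,"grip":0.2},{"x":0.008,"y":0,"z":0,"wx":0,"wy":0,"wz":0,"grip":0.2},{"x":0.012,"y":0,"z":0,"wx":0,"wy":0,"wz":0,"grip":0.2},{"x":0.016,"y":0,"z":0,"wx":0,"wy":0,"wz":0,"grip":0.2},{"x":0.02,"y":0,"z":0,"wx":0,"wy":0,"wz":0,"grip":0.2},{"x":0.02,"y":0,"z":0,"wx":0,"wy":0,"wz":0,"grip":0.2}]'

```text
time_s: 10.02
position: [0.5662, 0.0224, 0.0729]
eef_rot: [-0.0, 0.647, 0.763, -0.001]
force: [-5.2, -5.5, 5.5]
opening: 0.285
```

Run:
```python
from h import *
p,R,s=pose();print(loc(p),s['opening']*91, s['force']@np.r_[EX,0],s['force']@np.r_[EY,0],s['force'])
c=snap('wrist','w9'); crop(c,200,60,420,300,3,'w9c')
```

```text
[  2.3 -43.3] 25.916592053821503 -6.019342837903068 -4.620442285929825 [-5.1887118  -5.5369888   5.51177103]
```

View pics/w9c.png

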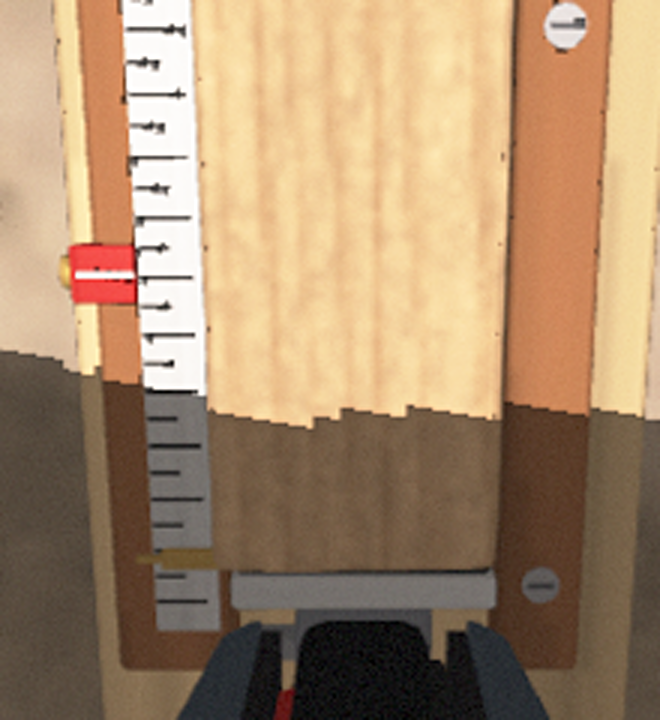

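The arm has come free. The pointer tip is at crop (145,557), the white line at (105,274), and the pad is against the block. I'll compute the remaining gap.

Run:
```python
from h import *
c=load('w9');P=cloud(c)
for u,v in [(145/3+200,557/3+60),(170/3+200,557/3+60),(190/3+200,557/3+60),(105/3+200,274/3+60),(85/3+200,274/3+60)]:
    q=P[int(round(v)),int(round(u))]; print('depth',q[2].round(4),loc(q),'ray .040',loc(ray(c,u-.33,v-.33,.04)),'.042',loc(ray(c,u-.33,v-.33,.042)))
# ticks spacing check: major ticks on scale z .0365
for v in (601,498,445,391,335,277,217,157,94): print(v,loc(ray(c,180/3+200,v/3+60-.33,.0365)))
c=load('top0');P=cloud(c)
for u,v in [(613,285),(618,322)]: print(P[int(v/8+190),int(u/8+160)])
```

```text
depth 0.0386 [-38.3 -25. ] ray .040 [-38.  -24.2] .042 [-37.6 -23.6]
depth 0.0392 [-33.1 -24.9] ray .040 [-33.4 -24.2] .042 [-33.  -23.6]
depth 0.0387 [-29.9 -25. ] ray .040 [-29.7 -24.2] .042 [-29.4 -23.6]
depth 0.0402 [-41.9  26.6] ray .040 [-42.1  26.6] .042 [-41.6  26.7]
depth 0.0387 [-45.8  26.5] ray .040 [-45.5  26.6] .042 [-45.   26.7]
601 [-32.3 -34. ]
498 [-31.4 -13.9]
445 [-30.9  -4. ]
391 [-30.5   5.9]
335 [-30.1  15.8]
277 [-29.6  25.9]
217 [-29.1  35.9]
157 [-28.7  45.7]
94 [-28.2  55.7]
[0.53653429 0.0155359  0.03799414]
[0.52659246 0.01377802 0.03588725]
```

About 51 mm remains, 20 + 51 = 71 in all, which agrees with the top view's 71.3. I'll advance 47 mm.

Call:
move_arm --deltas '[{"x":0.003,"y":0,"z":0,"wx":0,"wy":0,"wz":0,"grip":0.2},{"x":0.008,"y":0,"z":0,"wx":0,"wy":0,"wz":0,"grip":0.2},{"x":0.014,"y":0,"z":0,"wx":0,"wy":0,"wz":0,"grip":0.2},{"x":0.02,"y":0,"z":0,"wx":0,"wy":0,"wz":0,"grip":0.2},{"x":0.026,"y":0,"z":0,"wx":0,"wy":0,"wz":0,"grip":0.2},{"x":0.032,"y":0,"z":0,"wx":0,"wy":0,"wz":0,"grip":0.2},{"x":0.037,"y":0,"z":0,"wx":0,"wy":0,"wz":0,"grip":0.2},{"x":0.04,"y":0,"z":0,"wx":0,"wy":0,"wz":0,"grip":0.2}]'

```text
time_s: 10.73
position: [0.5597, 0.0616, 0.0729]
eef_rot: [-0.0, 0.647, 0.763, -0.001]
force: [-5.2, -8.6, 5.5]
opening: 0.283
```

Call:
move_arm --deltas '[{"x":0.003,"y":0,"z":0,"wx":0,"wy":0,"wz":0,"grip":0.2},{"x":0.005,"y":0,"z":0,"wx":0,"wy":0,"wz":0,"grip":0.2},{"x":0.007,"y":0,"z":0,"wx":0,"wy":0,"wz":0,"grip":0.2},{"x":0.007,"y":0,"z":0,"wx":0,"wy":0,"wz":0,"grip":0.2},{"x":0.007,"y":0,"z":0,"wx":0,"wy":0,"wz":0,"grip":0.2}]'

```text
time_s: 11.15
position: [0.5585, 0.0683, 0.0729]
eef_rot: [-0.0, 0.647, 0.763, -0.001]
force: [-5.6, -7.0, 6.4]
opening: 0.285
```

Run:
```python
from h import *
p,R,s=pose();print(loc(p),s['opening']*91, s['force']@np.r_[EX,0],s['force']@np.r_[EY,0],s['force'])
c=snap('wrist','wa'); crop(c,190,200,300,280,7,'wac'); crop(c,190,60,420,300,3,'wad')
```

```text
[2.2 3.2] 25.90402450809258 -6.697063570775786 -5.951326137669287 [-5.64120657 -6.96029681  6.38325118]
```

View pics/wac.png

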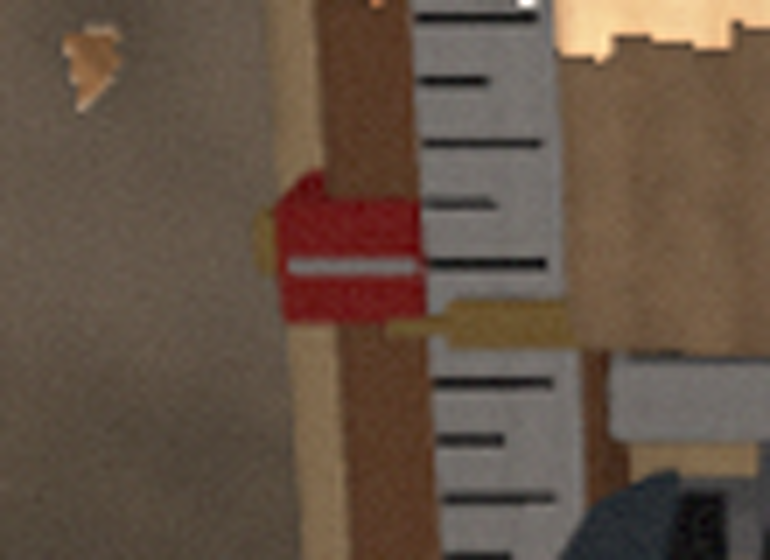

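View pics/wad.png

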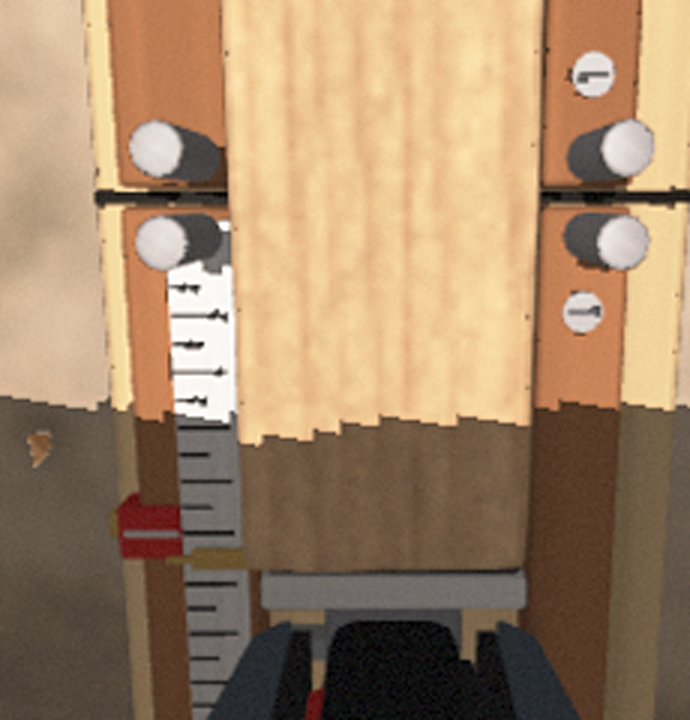

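The pointer centre is at crop row 327 and the line at row 266. At 11.9 px/mm the gap is about 5.1 mm. I'll advance 4 mm.

Call:
move_arm --deltas '[{"x":0.001,"y":0,"z":0,"wx":0,"wy":0,"wz":0,"grip":0.2},{"x":0.002,"y":0,"z":0,"wx":0,"wy":0,"wz":0,"grip":0.2},{"x":0.003,"y":0,"z":0,"wx":0,"wy":0,"wz":0,"grip":0.2},{"x":0.004,"y":0,"z":0,"wx":0,"wy":0,"wz":0,"grip":0.2},{"x":0.004,"y":0,"z":0,"wx":0,"wy":0,"wz":0,"grip":0.2},{"x":0.004,"y":0,"z":0,"wx":0,"wy":0,"wz":0,"grip":0.2}]'

```text
time_s: 11.7
position: [0.5579, 0.0722, 0.0729]
eef_rot: [-0.0, 0.647, 0.763, -0.001]
force: [-5.6, -6.9, 5.9]
opening: 0.285
```

Run:
```python
from h import *
p,R,s=pose();print(loc(p),s['opening']*91, s['force']@np.r_[EX,0],s['force']@np.r_[EY,0],s['force'])
c=snap('wrist','wb'); crop(c,210,215,290,275,10,'wbc')
```

```text
[2.2 7.2] 25.895909966439117 -6.658776671231422 -5.932050820611337 [-5.6065599  -6.9350573   5.85678098]
```

View pics/wbc.png

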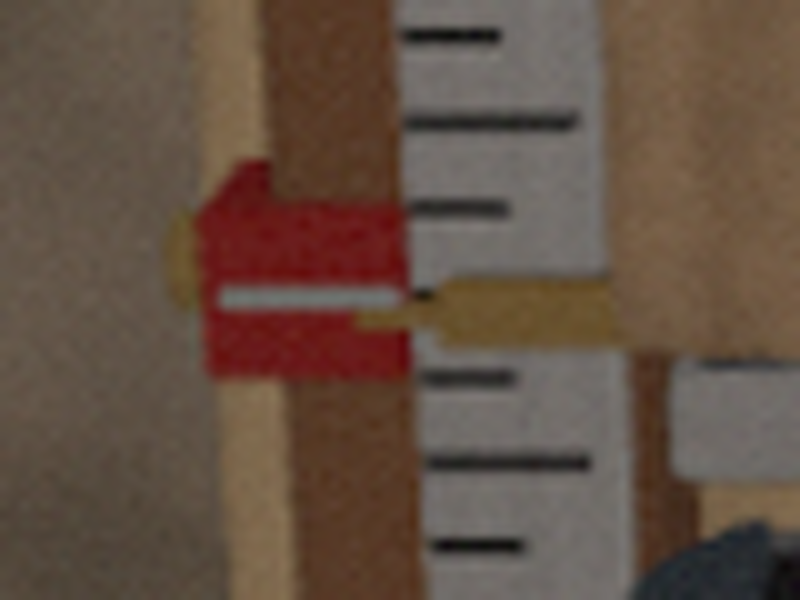

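Run:
```python
from h import *
c=load('wb');P=cloud(c);f=c['frame'].astype(int)
for n in ('w9','wa','wb'):
    c=load(n);P=cloud(c);f=c['frame'].astype(int)
    R,G,B=f[...,0],f[...,1],f[...,2]
    red=(R>90)&(G<45)&(B<50); red[:, :205]=0; red[:,275:]=0
    br=(R>90)&(R-B>60)&(G>75)&(G-B>40); sub=np.zeros_like(br); sub[235:260,244:275]=1
    if n=='wb': 
        sub=np.zeros_like(br); sub[242:250,254:272]=1
    for t,m in (('red',red),('brass',br&sub)):
        q=P[m]; print(n,t,m.sum(),np.median(q[:,2]).round(5) if m.any() else '', q[:,2].std().round(5) if m.any() else '')
```

```text
w9 red 29 0.03838 0.03752
w9 brass 1 0.03945 0.0
wa red 291 0.03871 0.01695
wa brass 0  
wb red 292 0.03879 0.00156
wb brass 0
```

Run:
```python
from h import *
c=load('wb');P=cloud(c)
print('brass',np.median(P[244:249,255:270,2]),P[244:249,255:270,2].std())
print('tip',P[245:248,247:253,2].round(4).tolist())
print('red',np.median(P[237:243,232:248,2]),'red low',np.median(P[250:252,232:248,2]))
print('scale',np.median(P[255:262,255:268,2]))
for v in (318,319): 
  for z in (.039,.040,.041): print(v,z,loc(ray(c,210+380/10-.45,215+v/10-.45,z)), 'line',loc(ray(c,210+310/10-.45,215+298/10-.45,z)))
print(load('wb')['pose'][:3,3],loc(c['pose'][:3,3]))
```

```text
brass 0.03931101227560718 0.0006765918737535905
tip [[0.0395, 0.0385, 0.0403, 0.0388, 0.0375, 0.0382], [0.0392, 0.0389, 0.039, 0.0401, 0.0393, 0.0394], [0.0386, 0.0406, 0.0388, 0.0386, 0.0387, 0.0407]]
red 0.038939295047943065 red low 0.03867089451433425
scale 0.035754006810733485
318 0.039 [-38.5  25.4] line [-42.4  26.5]
318 0.04 [-38.3  25.7] line [-42.1  26.8]
318 0.041 [-38.1  26. ] line [-41.9  27.1]
319 0.039 [-38.6  25.3] line [-42.4  26.5]
319 0.04 [-38.4  25.6] line [-42.1  26.8]
319 0.041 [-38.2  25.9] line [-41.9  27.1]
[0.54468322 0.15309983 0.2428176 ] [ 2.3 89.1]
```

The pointer and line are at nearly the same height, about 0.4 mm apart. The true gap is about 1.0 mm, so I'll advance 0.8.

Call:
move_arm --deltas '[{"x":0.0004,"y":0,"z":0,"wx":0,"wy":0,"wz":0,"grip":0.2},{"x":0.0008,"y":0,"z":0,"wx":0,"wy":0,"wz":0,"grip":0.2},{"x":0.0008,"y":0,"z":0,"wx":0,"wy":0,"wz":0,"grip":0.2},{"x":0.0008,"y":0,"z":0,"wx":0,"wy":0,"wz":0,"grip":0.2},{"x":0.0008,"y":0,"z":0,"wx":0,"wy":0,"wz":0,"grip":0.2}]'

```text
time_s: 12.17
position: [0.5578, 0.0729, 0.0729]
eef_rot: [-0.0, 0.647, 0.763, -0.001]
force: [-6.0, -6.8, 6.4]
opening: 0.279
```

Run:
```python
from h import *
p,R,s=pose();print(s['time_s'],loc(p),s['opening']*91, s['force'].round(1))
c=snap('wrist','wc'); crop(c,210,215,290,275,10,'wcc')
snap('scene','sc'); snap('top','tc')
```

```text
12.1667 [2.2 7.9] 25.37671483233479 [-6.  -6.8  6.4]
```

View pics/wcc.png

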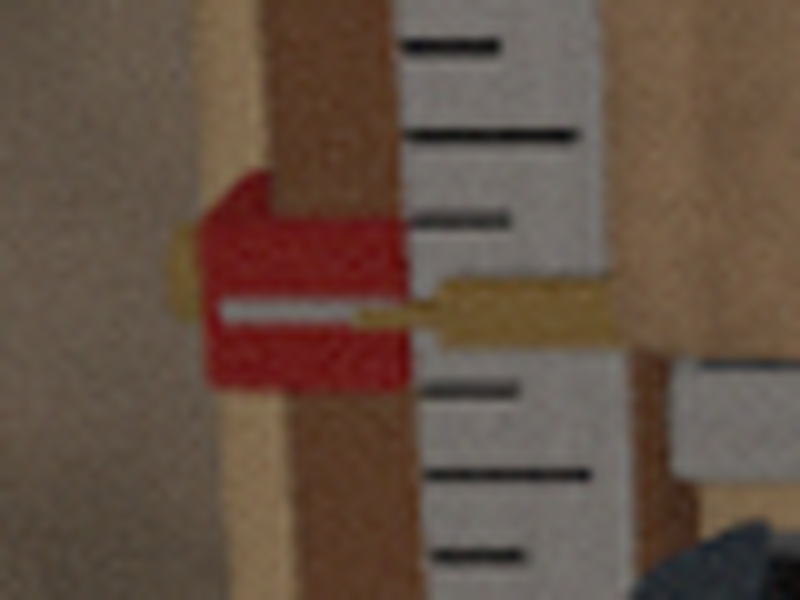

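View pics/wc.png

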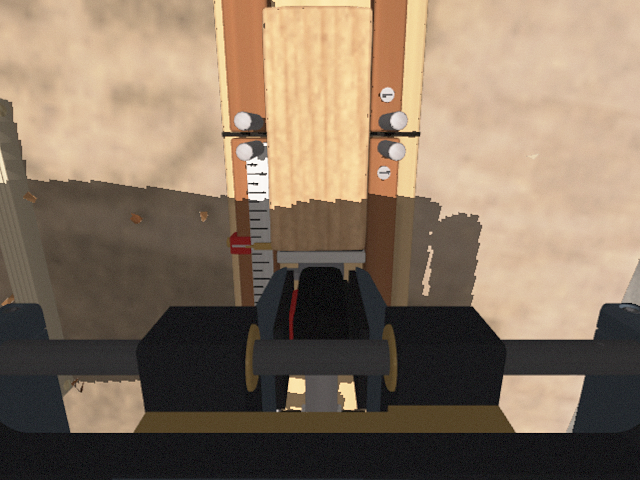

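View pics/sc.png

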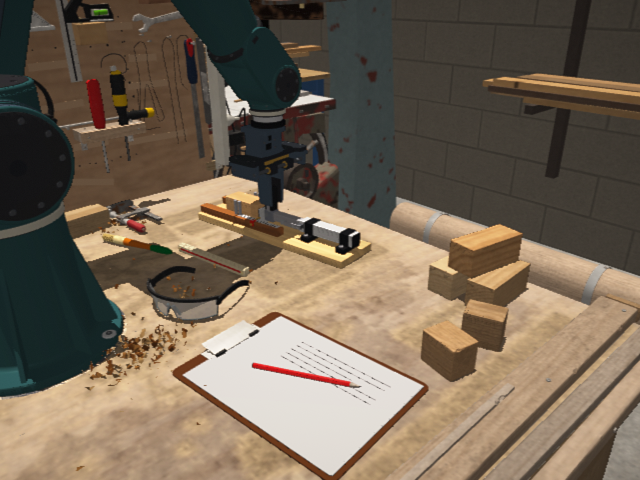

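Run:
```python
from h import *
c=load('wc'); crop(c,260,225,380,285,6,'wcd')
```

```text
(no output)
```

View pics/wcd.png

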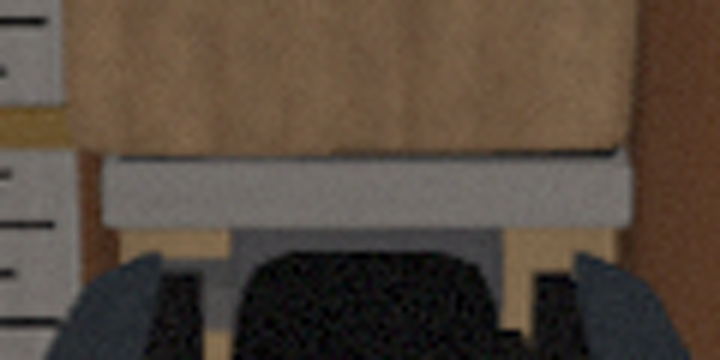

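The pointer tip is at crop row 317 against the line at row 311, about 0.2–0.3 mm short and not past it. The pad is on the block's end and the grip is squeezed. I'll hand it in.

Run:
```python
from h import *
c=load('wc'); q=[loc(ray(c,u,10,.068)) for u in (275,365)]; print('block far end y',q)
print(r.sign_off())
```

```text
block far end y [array([-16.2, 134.8]), array([ 20. , 134.7])]
the job is handed in; nothing more can be done
None
```

The block was laid flat in the trough and let go. I then squeezed the lock button and ran the arm out about 71 mm, with its pad pushing the block. The job was handed in at about 12 s, still holding the squeezed grip.

**Last checks**
- **Pointer:** the tip reads 0.2–0.3 mm short of the white line and not past it. Reading the picture is only good to about 0.15 mm.
- **Grip:** it reads 25.4 mm, below the expected 27 mm squeezed width. Wrist force was about 11 N and steady.
- **Block against the pad:** its far end measured at local y ≈ 135 mm, and the pad face should be near y ≈ 31 mm. That fits contact to within about 1–2 mm. The block's top edge hides the contact line in the wrist view, so contact rests on this and on pushing slowly without a break.
- **Other things on the bench:** the cursor and the rest look unmoved in the pictures.

**Disagreement:** the top and wrist cameras differed by about 2 mm on where the cradle sits sideways. Before lowering the block I settled this from its edges against the fences in a single picture.

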